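# Screw down the door chime's battery cover

## Robot

A 7-joint arm with a two-finger parallel gripper is mounted at the origin on the work surface. World frame = base frame: x ahead of the robot, y to its left, z up, the work surface at z = 0. Lengths are in m, angles in rad, forces in N, time in s.
With the tool pointing down it reaches from about 0.425 to 0.925 m from the base axis. Payload 6.8 kg.
Tool frame: the origin (TCP) lies midway between the tips of the shut fingers; the grasp point (between the pads) lies 19 mm behind it; z points along the fingers, x is the direction in which the jaws open and shut, and the axes are right-handed (so a half turn about z gives the same grasp; the last joint's range is limited). The gripper opens to 85 mm and grips with 20 to 120 N. Pads are 22 mm wide; open, the fingers measure 114 mm over their backs; the gripper's body (76 mm by 85 mm) begins 54 mm behind the grasp point. The pads swing forward as they close: fully open they stand 13 mm farther back than shut.
Start: joints at [-1.386, 0.477, 0.022, 1.555, -0.011, 1.109, -0.083], TCP at [0.195, 0.646, 0.194] pointing down, gripper open.
Joint ranges: [-2.96, 2.96], [-0.34, 2.1], [-1.41, 1.46], [0.24, 2.44], [-1.37, 4.51], [0.17, 1.92], [-2.96, 2.96]. Speed limits (rad/s): [2.39, 2.39, 3.14, 3.14, 3.14, 3.14, 3.14].

## Interface

Orientations are given as a 3x3 rotation matrix whose columns are the frame's x, y, z axes.
In Python, from bench import r gives the robot as it stands.
- The arm moves only by the tool jog_arm, never from a script. Its argument "rows" is a list of rows, each a list of 3 entries, a list of its own where there are three numbers: the shift along the tool's x, y, z in cm, then the turn, a rotation vector about the tool's x, y, z in degrees, then the finger opening in cm, from 0 to 8.54. A call has 1 to 20 rows; each row is the pose to reach, as a shift and turn from the pose commanded when the call began, along the tool's axes at that moment; what a row does not reach only later rows make up. A row lasts 1/8 s, in which the tool goes at most 62.5 mm and 10.7 degrees, less where a joint would pass 70% of its speed; a pose out of reach is approached as far as the arm can. A call with a gripper value outside its range is refused whole. The fingers move at their own pace and stop on an object; "squeeze" is the grip in N (left out, the last holds). Time passes only in rows, so rows that repeat a pose let the fingers close. It gives the time, the measured TCP pose, the force and the opening at its end, in the units of the state.
- r.get_obs(): the state, without advancing time (a new reading comes with each control period).
- r.read_camera(name): name is "scene" or "top"; returns a dict with "img" (384x512x3 uint8, blue, green, red), "fx", "fy", "cx", "cy" (pixels), "world_to_cam" (4x4, takes a point from world to camera coordinates). Camera axes: x right, y down, z forward; pixel columns grow to the right and rows downward; lengths in m; the calibration is good to about 2 mm. A picture is of the moment at which its call begins. There is no depth.
- r.hand_in(): hands the job in, once; it reports no verdict.
Trained networks look in the newest picture that a camera, given by its name, has taken for a name from the list of things; names that differ only in an ending like _2 or _b are one class to them, and where a whole thing is asked for, a point or a joint stands for the part that bears it (a point fixed in the world has none). Each returns a list of dicts, best first, with "conf" (0 to 1); they miss things now and then, are a little off and sometimes report something else, mostly with a low value. They report only what shows in the picture. A call takes as long as a camera call. They do not tell look-alikes from the thing itself.
- r.masks_of(camera, label): "region" (384x512 bool, what is visible of it) and "xy" ([column, row] in pixels, amid what is visible of it).
The state is a dict: "time_s": time; "joint_positions": joint angles; "dq": joint speeds; "joint_efforts": joint torques, N m; "eef_pos": TCP position; "orientation": TCP orientation; "contact_force": force on the tool from outside, world axes, zero at the start; "wrist_torque": the same for the moment, N m; "width": finger opening in m.
Only numpy, scipy, OpenCV 4.12 (cv2) and the standard library are available. Lean on these libraries where they do the work, as an engineer would, in place of code of your own. Each camera call takes 0.05 s, during which the arm holds its last target. There are 200 camera calls.

## Task

The battery cover of the door chime lies in place but is not screwed down. Take the screwdriver from its bamboo stand, seat its blade in the slot of the big screw and, keeping it pressed firmly but gently to the bottom of the slot all the while, turn the screw clockwise until it is home with its slot in line with the two ridges on the cover. Then put the screwdriver back in its stand, leaving the other things on the table where they are.

Things in the scene. Friction and masses are not known exactly. Their poses are not given: they have to be found in the camera images.
- driver: Flat-blade screwdriver, 162 mm, hanging blade down in the stand. Origin: middle of the blade's tip; z up the shaft, x along the blade's width. Blade 14 mm wide (x), 2.5 mm thick, 18 mm high; shaft 8 mm thick; black collar 34 mm wide at 75-80 mm; wooden handle 24 x 24 mm square at 80-158 mm, flat sides square to x and y (grip either pair); small end cap. About 130 g.
- stand: Bamboo block 70 x 70 mm, 85 mm high, fixed. Origin: centre of its underside, z up. A round hole 22 mm in diameter with a 3 mm chamfer goes straight down through its centre; the screwdriver hangs in it by its collar, which rests on the top face, tip 10 mm above the table.
- chime: White door-chime unit 130 x 100 mm, 50 mm high, lying back upwards, held fast. Origin: centre of its underside, z up, x along its long side. In its top is a grey battery cover 110 x 80 mm that sinks with the screw; two moulded white ridges on it, either side of the screw, run along the chime's x through the screw's centre.
- screw: Round steel screw head 27 mm in diameter, 8 mm high, on the middle of the battery cover. Origin: centre of its underside, z up, x along its slot. Starts with the slot 65 to 84 degrees anticlockwise of the chime's x; clockwise from above drives it in. It sinks several millimetres into the chime as it turns, cover and all, to a hard stop 2 degrees past the ridges. Takes up to 0.15 N m; stays where left.
- tin: Red plastic coin tin with a twist cap, 76 mm in diameter, 94 mm high, standing; origin at the centre of its underside. To be left alone.
- bell: Chrome bicycle bell, 54 mm in diameter, 37 mm high, with a small thumb lever; origin at the centre of its underside. To be left alone.
- paperweight: Green glass dome 72 mm in diameter, 45 mm high; origin at the centre of its underside. To be left alone.
- glasses: Folded tortoiseshell reading glasses, 126 mm long (y), 40 mm high, standing on their rims; origin at the middle of the front underside. To be left alone.
- seat: Flat floor of the screw's slot, turning with the screw. Origin: centre of the floor's surface, 3 mm above the screw's origin; x along the slot, z up. Slot 5.5 mm wide, 19 mm long at the middle, 5 mm deep, oiled, ends closed so the blade cannot slide out. Wants a steady push of about 13 N: under 8 N does not count as firmly pressed, over 18 N as gently; over 25 N cracks the cover.
Not all that is in view belongs to the job. There is more than one size of the chime; the job needs the middle-sized.

How it is judged:
By the outcome, as a careful person would: the job done as asked, in the order asked, and still so for the second after the job is handed in, with the robot touching nothing.
It also fails if it takes over 72 s, if anything falls off the work surface, if the arm or the gripper's body presses on something with over 40 N, if the wrist force passes 120 N, or if a joint passes its speed limit or range.

## Working session

There is one attempt and no reset: what is moved stays moved. The work goes in short steps, Python scripts to look and compute and a tool call to move; the robot and the scene stay as the last step left them, time stands still between calls to the robot, and variables do not carry over. Pictures are saved under pics/ and viewed, about 8 in all and at most 12, crops included, and the job is handed in when it is done.

Besides the shell and the picture viewer there is one more tool, called after "Call:" by a JSON object that holds its "op" and its "data", one argument or row to a line. jog_arm: Moves the arm, as the interface text tells. Its arguments: {"type":"object","properties":{"rows":{"type":"array","items":{"type":"array"}},"squeeze":{"type":"number"}},"required":["rows"]}

```bash
mkdir -p pics; ls; python3 - <<'E'
from bench import r
import cv2,numpy as np
o=r.get_obs();print({k:np.round(v,3).tolist() for k,v in o.items()})
for c in("scene","top"):
    d=r.read_camera(c);cv2.imwrite(f"pics/{c}0.png",d["img"]);print(c,d["fx"],d["fy"],d["cx"],d["cy"],np.round(d["world_to_cam"],4).tolist())
    for l in("driver","stand","chime","screw","seat","tin"):
        print(l,[(round(m["conf"],2),np.round(m["xy"]).tolist(),int(m["region"].sum())) for m in r.masks_of(c,l)])
E
```

```text
pics
{'time_s': 0.0, 'joint_positions': [-1.386, 0.478, 0.022, 1.556, -0.011, 1.109, -0.083], 'dq': [-0.002, 0.001, 0.0, -0.0, -0.001, 0.001, 0.001], 'joint_efforts': [-0.0, -59.646, 1.608, -28.12, 0.012, 0.009, -0.0], 'eef_pos': [0.195, 0.646, 0.193], 'orientation': [[0.289, 0.957, -0.0], [0.957, -0.289, -0.002], [-0.002, 0.0, -1.0]], 'contact_force': [1.082, -0.691, 1.019], 'wrist_torque': [-0.003, 0.04, -0.002], 'width': 0.085}
scene 386.5321462183235 386.5321462183235 262.10527619517524 197.53451823284536 [[0.0004, 0.9999, 0.0112, -0.0117], [0.764, 0.0069, -0.6452, -0.3943], [-0.6452, 0.0088, -0.764, 1.433], [0.0, 0.0, 0.0, 1.0]]
driver [(0.83, [200.0, 172.0], 348)]
stand [(0.67, [207.0, 195.0], 979)]
chime [(0.97, [268.0, 155.0], 2397), (0.89, [333.0, 171.0], 834), (0.63, [308.0, 213.0], 1920), (0.49, [204.0, 194.0], 919)]
screw [(0.39, [308.0, 204.0], 71)]
seat []
tin [(0.56, [405.0, 221.0], 1302)]
top 396.9227359888399 396.9227359888399 252.91105187300522 198.20647884047816 [[-0.0218, -0.9997, -0.0109, 0.0183], [-0.9938, 0.0229, -0.109, 0.5756], [0.1092, 0.0085, -0.994, 1.1462], [0.0, 0.0, 0.0, 1.0]]
driver [(0.43, [308.0, 209.0], 147)]
stand [(0.83, [302.0, 211.0], 534)]
chime [(0.95, [213.0, 195.0], 1599), (0.92, [182.0, 250.0], 970), (0.88, [253.0, 267.0], 2949)]
screw [(0.61, [182.0, 244.0], 43), (0.41, [249.0, 270.0], 114)]
seat []
tin [(0.64, [127.0, 179.0], 743)]
```

View both.

```bash
python3 - <<'E'
import cv2,numpy as np
a=cv2.imread("pics/scene0.png")[100:300,130:480];b=cv2.imread("pics/top0.png")[120:330,80:400]
a=cv2.resize(a,(800,457),interpolation=3);b=cv2.resize(b,(800,525),interpolation=3)
cv2.imwrite("pics/a.png",a);cv2.imwrite("pics/b.png",b)
E
```

```text
(no output)
```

View pics/a.png

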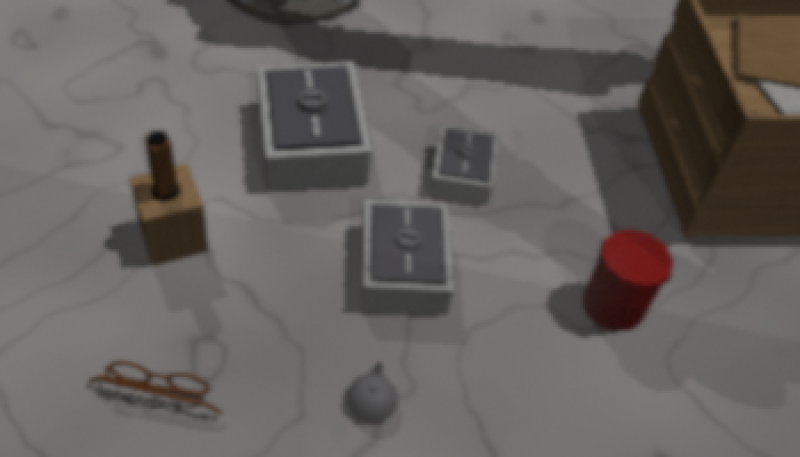

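View pics/b.png

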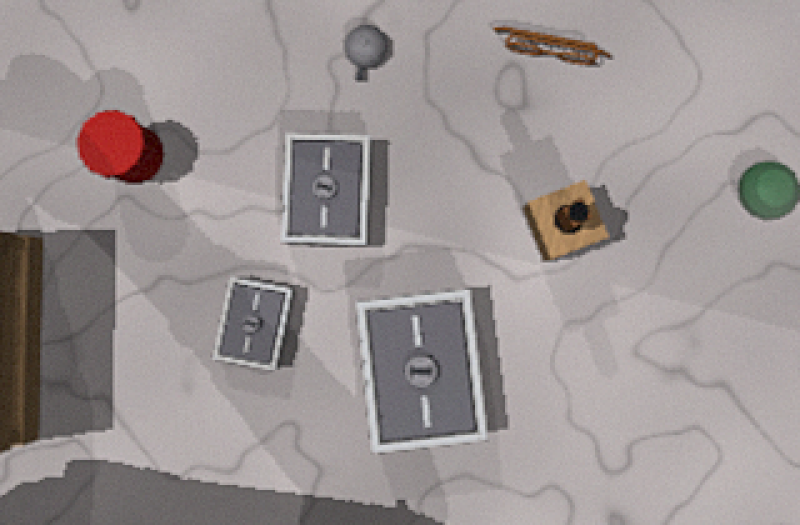

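```bash
cat > h.py <<'E'
from bench import r
import cv2,numpy as np
from scipy.optimize import minimize
S=4
def proj(d,P):
    P=np.c_[P,np.ones(len(P))]@np.array(d["world_to_cam"]).T
    return np.c_[d["fx"]*P[:,0]/P[:,2]+d["cx"],d["fy"]*P[:,1]/P[:,2]+d["cy"]]
def ray(d,uv,z):
    W=np.array(d["world_to_cam"]);R=W[:3,:3];c=-R.T@W[:3,3]
    v=R.T@np.array([(uv[0]-d["cx"])/d["fx"],(uv[1]-d["cy"])/d["fy"],1]);return c+v*(z-c[2])/v[2]
def box(p,sx,sy,z0,z1):
    c,s=np.cos(p[2]),np.sin(p[2])
    return np.array([[p[0]+c*a-s*b,p[1]+s*a+c*b,z] for a in(-sx/2,sx/2) for b in(-sy/2,sy/2) for z in(z0,z1)])
def fit(ds,regs,p0,dims):
    big=[cv2.resize(m.astype(np.uint8),None,fx=S,fy=S,interpolation=0) for m in regs]
    def iou(p,each=False):
        L=[]
        for d,b in zip(ds,big):
            q=(proj(d,box(p,*dims))+.5)*S-.5
            c=np.zeros_like(b);cv2.fillConvexPoly(c,cv2.convexHull(np.round(q*16).astype(np.int32)),1,shift=4)
            L.append((c&b).sum()/(c|b).sum())
        return L if each else -sum(L)
    best=min((minimize(iou,[p0[0],p0[1],y],method="Nelder-Mead",options=dict(initial_simplex=[[p0[0],p0[1],y],[p0[0]+.02,p0[1],y],[p0[0],p0[1]+.02,y],[p0[0],p0[1],y+.3]],xatol=1e-4,fatol=1e-5)) for y in np.arange(-1.5,1.5,.4)),key=lambda m:m.fun)
    return best.x,iou(best.x,True)
def near(cam,label,xy):
    L=r.masks_of(cam,label);return min(L,key=lambda m:np.hypot(*(np.array(m["xy"])-xy)))["region"] if L else None
E
python3 - <<'E'
from h import *
C=("scene","top");ds=[r.read_camera(c) for c in C]
for lab,xy,dims,z in(("chime",[(308,213),(213,195)],(.13,.10,0,.05),.05),("stand",[(204,194),(302,211)],(.07,.07,0,.085),.08),("driver",[(200,172),(308,209)],(.024,.024,.09,.172),.13)):
    m=[near(c,lab,q) for c,q in zip(C,xy)]
    print(lab,[0 if k is None else int(k.sum()) for k in m])
    for k,d in((m,ds),(m[:1],ds[:1]),(m[1:],ds[1:])):
        try:
            p,i=fit(d,k,ray(ds[1],xy[1],z),dims);print(np.round(p,4),np.degrees(p[2]).round(1),np.round(i,3))
        except Exception as e:print(e)
cr=[]
for d,(u,v) in zip(ds,((308,204),(210,194))):
    cr.append(cv2.resize(d["img"][v-24:v+24,u-24:u+24],(400,400),interpolation=cv2.INTER_CUBIC))
u,v=308,205
cv2.imwrite("pics/c.png",np.hstack(cr));print(r.get_obs()["time_s"])
E
```

```text
chime [1875, 1568]
[ 0.5858  0.1318 -0.0631] -3.6 [0.952 0.966]
[ 0.5841  0.1319 -0.0652] -3.7 [0.955]
[ 0.586   0.1319 -0.0602] -3.4 [0.967]
stand [937, 551]
[ 0.5396 -0.1459 -1.2289] -70.4 [0.825 0.746]
[ 0.5396 -0.1465 -1.2289] -70.4 [0.827]
[ 0.5396 -0.1455  1.9205] 110.0 [0.747]
driver [345, 161]
[ 0.541  -0.1449 -1.1368] -65.1 [0.79  0.776]
[ 0.5492 -0.1443  0.457 ] 26.2 [0.889]
[ 0.5386 -0.1432 -0.4946] -28.3 [0.824]
1.1
```

View pics/c.png

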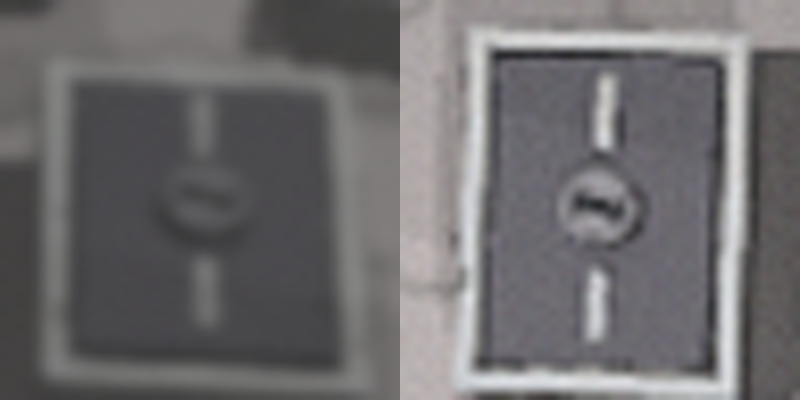

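The crop confirms the middle chime: box fit IoU 0.96 and screw at top px (210,195). The slot tilts about 14° down to the right, so roughly 76° in world. Look-alikes are the small chime at top (182,250) and the large one at (253,267). Next I'll check the driver's yaw.

```bash
python3 - <<'E'
from h import *
C=("scene","top")
cr=[];k=6
acc={c:[] for c in C}
for i in range(6):
    for c in C: d=r.read_camera(c);acc[c].append(d["img"].astype(float)); globals()[c]=d
for c,(u,v) in zip(C,((203,180),(303,210))):
    im=np.mean(acc[c],0);np.save(f"{c}.npy",im)
    cr.append(cv2.resize(np.clip((im[v-32:v+32,u-32:u+32])*1.5,0,255).astype(np.uint8),(400,400),interpolation=cv2.INTER_CUBIC))
cv2.imwrite("pics/d.png",np.hstack(cr))
g=np.load("top.npy").mean(2)[188:202,203:218];print(np.round(g).astype(int))
np.set_printoptions(suppress=True)
print(ray(top,(210,194.7),.058), "stand hole top scene/top:",proj(scene,np.array([[.5396,-.1459,.085],[.5396,-.1459,.172]])),proj(top,np.array([[.5396,-.1459,.085],[.5396,-.1459,.172]])))
E
```

```text
[[107 109 107 110 105 102  75  92 106 103 109 108 109 109 104]
 [107 107 108 106  97  93  95  90  88 102 109 109 109 107 107]
 [107 107 105  99 109 115 124 122 108  99 105 108 108 107 106]
 [107 108  99 113 143 152 157 157 141 114  98 103 109 109 108]
 [107 106 110 132 124 133 154 154 153 150 101  80 106 108 106]
 [107 106 132 120  80  96 127 134 145 130 113  76  88 109 110]
 [107 106 140 109  58  61  44  52  95  94 131 101  87 111 107]
 [107 106 138 115 106 112  96  78  56  70 128  99  86 110 110]
 [106 105 135 133 143 158 159 147  99 116 124  74  90 111 106]
 [107 106 115 134 149 145 143 154 140 137  98  58  94 110 109]
 [109 108 107  97 130 119 116 136 135 103  65  90 108 109 109]
 [110 108 108 105 104  90  94  96  71  86 106 104 105 110 108]
 [107 109 110 108 107 103 100 102 104 104 103 103 107 109 108]
 [108 110 109 110 109 107 108  97  97 105 107 109 110 109 107]]
[0.5860668  0.12964529 0.058     ] stand hole top scene/top: [[202.7393684  183.17057548]
 [198.98999885 159.38224759]] [[306.6131671  207.68936574]
 [310.74434915 204.83988646]]
```

View pics/d.png

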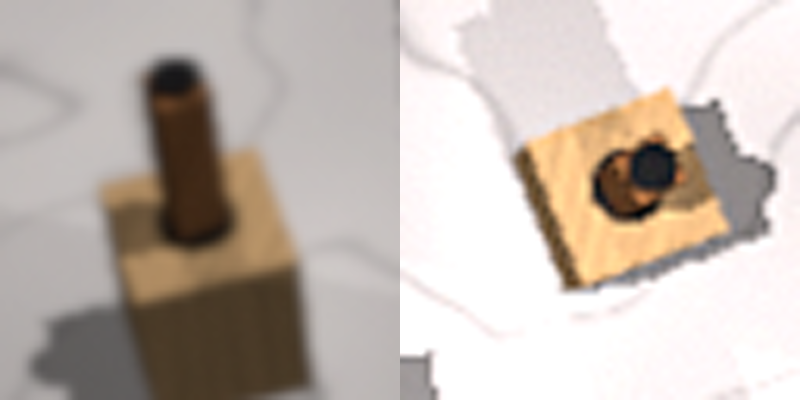

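```bash
python3 - <<'E'
import cv2,numpy as np
cr=[]
for c,(u,v),g in (("scene",(200,172),2.8),("top",(307,206),1.3)):
    im=np.load(c+".npy")
    cr.append(cv2.resize(np.clip((im[v-14:v+14,u-14:u+14])*g,0,255).astype(np.uint8),(400,400),interpolation=0))
cv2.imwrite("pics/e.png",np.hstack(cr))
E
```

```text
(no output)
```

View pics/e.png

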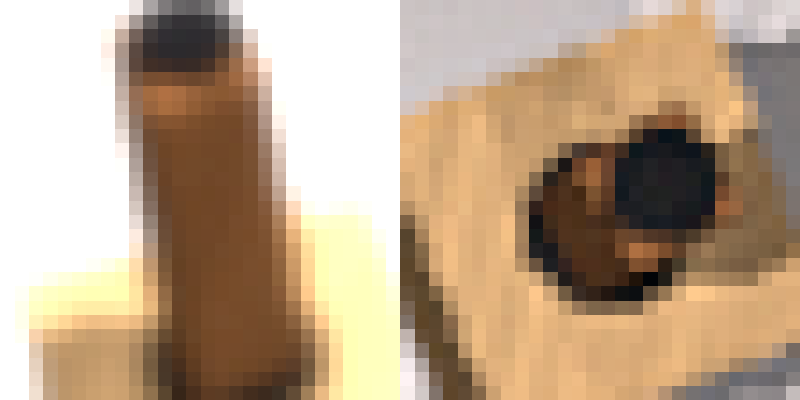

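The handle corners in the top view give flats at about 27–30° world (mod 90), matching the scene fit of 26°. The driver axis is near (0.540, -0.146).

```bash
cat >> h.py <<'E'
from scipy.spatial.transform import Rotation as Ro
def go(p,yaw,o=None):
    o=o or r.get_obs();R=np.array(o["orientation"]);a=np.radians(yaw);c,s=np.cos(a),np.sin(a)
    T=np.array([[c,s,0],[s,-c,0],[0,0,-1.]])
    print("shift cm",np.round(R.T@(np.array(p)-o["eef_pos"])*100,2),"turn",np.round(np.degrees(Ro.from_matrix(R.T@T).as_rotvec()),1))
E
python3 - <<'E'
from h import *
go([.45,.30,.26],50);go([.54,-.146,.26],27)
E
```

```text
shift cm [-25.79  34.43  -6.61] turn [-0.  -0.  23.2]
shift cm [-65.89  55.92  -6.61] turn [-0.  -0.  46.2]
```

Call:
{"op": "jog_arm", "data": {
  "rows": [
    [[-8,11,-4],[0,0,8],8.5],
    [[-16,22,-6.6],[0,0,16],8.5],
    [[-25.8,34.4,-6.6],[0,0,23],8.5],
    [[-25.8,34.4,-6.6],[0,0,23],8.5],
    [[-25.8,34.4,-6.6],[0,0,23],8.5],
    [[-25.8,34.4,-6.6],[0,0,23],8.5],
    [[-25.8,34.4,-6.6],[0,0,23],8.5],
    [[-40,42,-6.6],[0,0,34],8.5],
    [[-65.9,55.9,-6.6],[0,0,46.2],8.5],
    [[-65.9,55.9,-6.6],[0,0,46.2],8.5],
    [[-65.9,55.9,-6.6],[0,0,46.2],8.5],
    [[-65.9,55.9,-6.6],[0,0,46.2],8.5],
    [[-65.9,55.9,-6.6],[0,0,46.2],8.5],
    [[-65.9,55.9,-6.6],[0,0,46.2],8.5],
    [[-65.9,55.9,-6.6],[0,0,46.2],8.5],
    [[-65.9,55.9,-6.6],[0,0,46.2],8.5],
    [[-65.9,55.9,-6.6],[0,0,46.2],8.5],
    [[-65.9,55.9,-6.6],[0,0,46.2],8.5]
  ],
  "squeeze": 60
}}

```text
time_s: 3.95
eef_pos: [0.5399, -0.1442, 0.2599]
orientation: [[0.89, 0.457, -0.0], [0.457, -0.89, 0.001], [0.0, -0.001, -1.0]]
contact_force: [-0.3, 0.9, -0.2]
width: 0.0847
```

```bash
python3 - <<'E'
from h import *
go([.5400,-.146,.112],27);print(r.get_obs()["joint_positions"])
E
```

```text
shift cm [-0.08  0.17 14.78] turn [-0.  -0.   0.2]
[-0.37083164  0.25330792  0.63681575  1.78905312 -0.16461855  1.15269151
  0.79226028]
```

Call:
{"op": "jog_arm", "data": {
  "rows": [
    [[-0.1,0.1,5],[0,0,0],8.5],
    [[-0.1,0.1,10],[0,0,0],8.5],
    [[-0.1,0.1,14],[0,0,0],8.5],
    [[-0.1,0.1,14.8],[0,0,0],8.5],
    [[-0.1,0.1,14.8],[0,0,0],8.5],
    [[-0.1,0.1,14.8],[0,0,0],4.5],
    [[-0.1,0.1,14.8],[0,0,0],4.5],
    [[-0.1,0.1,14.8],[0,0,0],4.5]
  ]
}}

```text
time_s: 4.95
eef_pos: [0.5399, -0.1474, 0.1127]
orientation: [[0.891, 0.454, 0.001], [0.454, -0.891, 0.0], [0.001, 0.001, -1.0]]
contact_force: [0.4, 1.0, -0.9]
width: 0.0451
```

```bash
python3 - <<'E'
from h import *
cr=[]
for c,(u,v) in (("scene",(200,180)),("top",(307,206))):
    d=r.read_camera(c);im=d["img"].astype(float)
    q=proj(d,np.array([[*r.get_obs()["eef_pos"][:2],.09],[*r.get_obs()["eef_pos"][:2],.172]]));print(c,q)
    cr.append(cv2.resize(np.clip((im[v-32:v+32,u-32:u+32])*1.5,0,255).astype(np.uint8),(400,400),interpolation=0))
cv2.imwrite("pics/f.png",np.hstack(cr))
E
```

```text
scene [[201.96976202 181.91357325]
 [198.38493226 159.40776341]]
top [[307.35424339 207.52587386]
 [311.30652325 204.82722505]]
```

View pics/f.png

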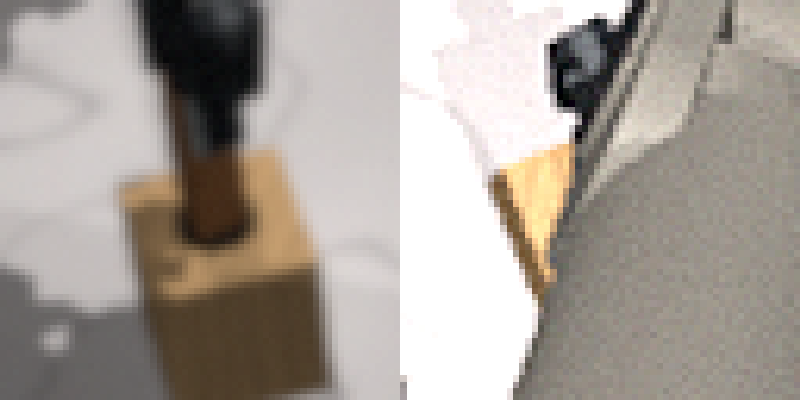

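The scene view shows the handle between the fingers, with the driver undisturbed, so I'm closing.

Call:
{"op": "jog_arm", "data": {
  "rows": [
    [[0,0,0],[0,0,0],1.5],
    [[0,0,0],[0,0,0],1.5],
    [[0,0,0],[0,0,0],1.5],
    [[0,0,0],[0,0,0],1.5],
    [[0,0,0],[0,0,0],1.5]
  ],
  "squeeze": 80
}}

```text
time_s: 5.68
eef_pos: [0.5398, -0.1473, 0.1121]
orientation: [[0.891, 0.454, 0.001], [0.454, -0.891, 0.0], [0.001, 0.0, -1.0]]
contact_force: [0.5, 2.2, 3.9]
width: 0.0224
```

Call:
{"op": "jog_arm", "data": {
  "rows": [
    [[0,0,-2],[0,0,0],1.5],
    [[0,0,-5],[0,0,0],1.5],
    [[0,0,-9],[0,0,0],1.5],
    [[0,0,-13],[0,0,0],1.5],
    [[0,0,-13],[0,0,0],1.5],
    [[0,0,-13],[0,0,0],1.5]
  ]
}}

```text
time_s: 6.42
eef_pos: [0.5383, -0.1471, 0.2407]
orientation: [[0.891, 0.454, -0.002], [0.454, -0.891, 0.0], [-0.002, -0.001, -1.0]]
contact_force: [-0.6, 0.4, -1.4]
width: 0.0224
```

```bash
python3 - <<'E'
from h import *
o=r.get_obs();e=o["eef_pos"];print(e,o["contact_force"],o["width"])
d=r.read_camera("scene")
# expected tip: grasp height 0.1121+0.019 -> tip at +0.010 => tip = tcp-0.102
P=np.array([[e[0],e[1],e[2]-.102],[e[0],e[1],e[2]-.084],[e[0],e[1],e[2]-.025]]);q=proj(d,P);print(q)
u,v=np.round(q[1]).astype(int)
im=np.mean([r.read_camera("scene")["img"].astype(float) for _ in range(5)],0)
cv2.imwrite("pics/g.png",cv2.resize(np.clip(im[v-25:v+25,u-25:u+25]*1.7,0,255).astype(np.uint8),(600,600),interpolation=0));print(u,v)
E
```

```text
[ 0.53833716 -0.14711709  0.24066242] [-0.59605868  0.36277813 -1.40125904] 0.02235921738968115
[[200.05663589 168.51902379]
 [199.25273125 163.45232874]
 [196.44915378 145.78248143]]
199 163
```

View pics/g.png

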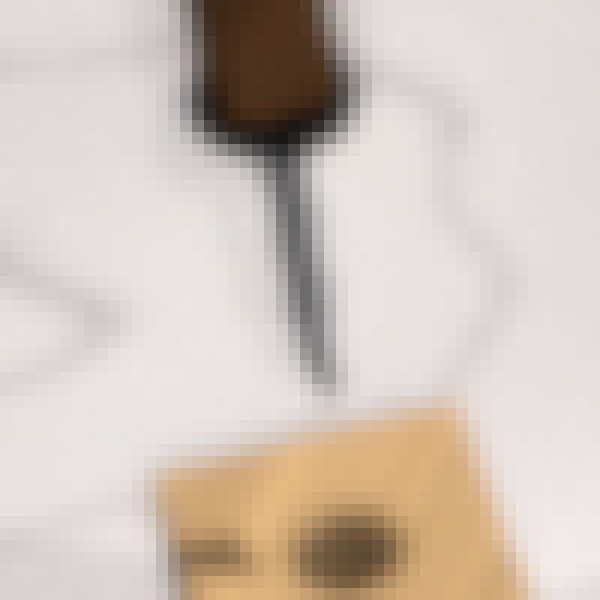

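```bash
python3 - <<'E'
from h import *
ds={c:r.read_camera(c) for c in("scene","top")}
for z in(.05,.055,.06):print(z,ray(ds["top"],(209.5,194.4),z)[:2].round(4),ray(ds["scene"],(308.1,202.9),z)[:2].round(4))
g=np.load("top.npy").mean(2);v,u=np.mgrid[0:384,0:512]
M=np.hypot(u-209.2,v-194.5)<3.6;w=np.clip(135-g,0,None)*M
c=[(w*u).sum()/w.sum(),(w*v).sum()/w.sum()];C=np.cov(np.array([u[M],v[M]]),aweights=w[M]);e=np.linalg.eigh(C)[1][:,1]
a=ray(ds["top"],c,.055);b=ray(ds["top"],np.array(c)+3*e,.055);print(c,a,np.degrees(np.arctan2(*(b-a)[1::-1]))%180)
go([.586,.131,.235],75)
print(r.get_obs()["eef_pos"],r.get_obs()["joint_positions"])
E
```

```text
0.05 [0.588 0.132] [0.5757 0.1329]
0.055 [0.5873 0.1314] [0.5798 0.132 ]
0.06 [0.5867 0.1309] [0.5839 0.1312]
[np.float64(209.18299778889792), np.float64(194.36896310950772)] [0.58745742 0.13237098 0.055     ] 73.84659179359892
shift cm [ 16.82 -22.67   0.64] turn [ -0.   0. -48.]
[ 0.53915047 -0.14736541  0.24145   ] [-0.36635292  0.27294225  0.64248156  1.8127292  -0.18047537  1.1156865
  0.80984185]
```

Call:
{"op": "jog_arm", "data": {
  "rows": [
    [[4,-5.5,0],[0,0,-8],1.5],
    [[8,-11,0],[0,0,-18],1.5],
    [[12,-16,0],[0,0,-28],1.5],
    [[16.9,-22.7,0],[0,0,-38],1.5],
    [[16.9,-22.7,0],[0,0,-48],1.5],
    [[16.9,-22.7,0],[0,0,-48],1.5],
    [[16.9,-22.7,3],[0,0,-48],1.5],
    [[16.9,-22.7,5.5],[0,0,-48],1.5],
    [[16.9,-22.7,5.8],[0,0,-48],1.5],
    [[16.9,-22.7,5.8],[0,0,-48],1.5],
    [[16.9,-22.7,5.8],[0,0,-48],1.5]
  ]
}}

```text
time_s: 8.2
eef_pos: [0.5877, 0.1315, 0.1852]
orientation: [[0.259, 0.966, 0.002], [0.966, -0.259, 0.001], [0.001, 0.002, -1.0]]
contact_force: [-0.2, 0.0, -0.8]
width: 0.0224
```

```bash
python3 - <<'E'
from h import *
o=r.get_obs();e=o["eef_pos"];print(e,o["contact_force"],o["width"])
cr=[]
for c in("scene","top"):
    L=[r.read_camera(c) for _ in range(4)];d=L[0];im=np.mean([x["img"].astype(float) for x in L],0)
    print(c,proj(d,np.array([[e[0],e[1],e[2]-.102],[.5865,.1315,.058]])).round(1).tolist())
    u,v=(308,203) if c=="scene" else (210,194)
    cr.append(cv2.resize(np.clip(im[v-20:v+20,u-20:u+20]*1.6,0,255).astype(np.uint8),(400,400),interpolation=0))
cv2.imwrite("pics/i.png",np.hstack(cr));go([.5865,.1315,e[2]],75)
E
```

```text
[0.5876527  0.13148866 0.18518347] [-0.15761822  0.03829039 -0.75404726] 0.022370516645668463
scene [[309.2, 198.3], [308.2, 204.2]]
top [[208.3, 193.1], [209.4, 194.6]]
shift cm [-0.02 -0.03 -0.12] turn [ 0. -0.  0.]
```

View pics/i.png

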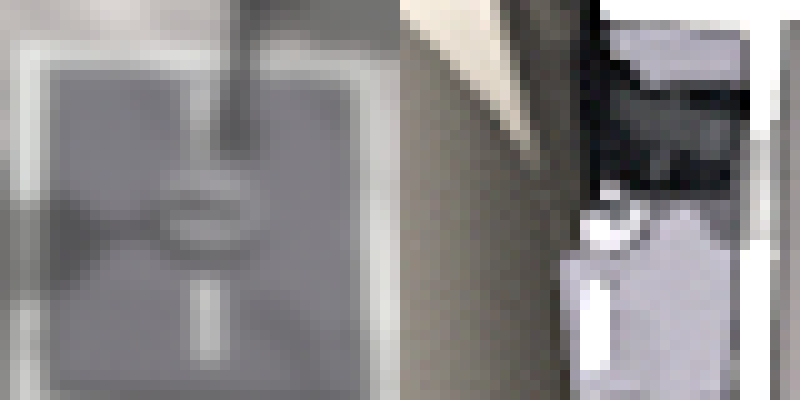

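```bash
python3 - <<'E'
from h import *
L=[r.read_camera("scene") for _ in range(8)];im=np.mean([x["img"].astype(float) for x in L],0).mean(2);np.save("hov.npy",im)
print("cols 302..318");print(np.c_[np.arange(186,210),np.round(im[186:210,302:319]).astype(int)])
o=r.get_obs();print(o["eef_pos"],o["orientation"].round(4).tolist() if hasattr(o["orientation"],"round") else o["orientation"])
d=L[0];e=np.array(o["eef_pos"])
for z in(-.102,-.084,-.03,-.022):print(z,proj(d,(e+[0,0,z])[None]).round(1))
E
```

```text
cols 302..318
[[186 126 124 120 118 116 116 114 108  93  70  59  65  75  81  84  84  80]
 [187 130 131 129 127 125 124 121 114  96  71  63  76  92 101 104 104  98]
 [188 131 135 137 138 138 136 133 124 102  74  68  88 107 115 116 115 113]
 [189 115 120 127 131 133 133 130 120  98  72  71  93 113 119 116 115 115]
 [190  91  95 100 106 110 113 113 102  82  64  67  84  98 103 101  99 100]
 [191  78  79  82  86  95 107 110  96  74  60  63  74  83  86  86  84  83]
 [192  76  76  77  82  95 112 115  96  71  59  63  72  79  81  80  80  78]
 [193  76  76  76  80  95 112 113  90  65  58  64  73  79  80  80  80  79]
 [194  77  76  76  79  92 109 107  83  60  57  62  71  77  80  80  80  80]
 [195  78  77  76  78  88 102 101  78  58  56  60  66  74  79  80  80  80]
 [196  79  78  77  78  84  95  93  73  58  55  58  65  73  78  80  80  80]
 [197  80  80  79  79  84  91  89  73  60  57  60  66  74  79  80  80  80]
 [198  80  80  80  80  83  88  87  78  69  65  65  69  76  79  81  81  81]
 [199  80  80  81  83  85  88  89  85  82  78  75  76  79  80  81  80  80]
 [200  80  81  84  90  93  96  96  9
[... 208 characters left out ...]
68  66  67  70  74  77  80  85  87  84  81  81  81  81]
 [204  67  64  68  72  75  76  76  76  74  77  84  87  84  82  81  81  81]
 [205  61  62  71  82  89  92  92  90  87  86  87  85  81  81  81  81  81]
 [206  63  62  66  77  87  92  93  93  90  87  82  78  78  80  81  81  81]
 [207  73  69  64  65  71  77  80  81  80  76  73  73  77  80  81  81  81]
 [208  79  76  70  65  64  66  68  69  69  67  70  74  78  80  81  81  81]
 [209  81  80  77  73  71  70  71  70  70  70  73  77  80  81  81  81  81]]
[0.58679794 0.13160835 0.18386459] [[0.2585, 0.966, -0.0], [0.966, -0.2585, -0.0], [-0.0, -0.0, -1.0]]
-0.102 [[309.2 198.4]]
-0.084 [[310.  193.8]]
-0.03 [[312.3 179.3]]
-0.022 [[312.7 177. ]]
```

```bash
cat >> h.py <<'E'
TILT=-2.2
def gotip(tip,yaw,tilt=TILT,L=.121):
    o=r.get_obs();R=np.array(o["orientation"]);a=np.radians(yaw);c,s=np.cos(a),np.sin(a)
    T=np.array([[c,s,0],[s,-c,0],[0,0,-1.]])@Ro.from_euler("y",tilt,degrees=True).as_matrix()
    p=np.array(tip)+[0,0,L]+.019*T[:,2]
    print("shift cm",np.round(R.T@(p-o["eef_pos"])*100,2),"turn",np.round(np.degrees(Ro.from_matrix(R.T@T).as_rotvec()),2))
def tipnow(L=.121):
    o=r.get_obs();R=np.array(o["orientation"]);G=o["eef_pos"]-.019*R[:,2]
    D=R@Ro.from_euler("y",-TILT,degrees=True).as_matrix()
    t=G+L*D[:,2];print("tip",t.round(4),"yaw",np.degrees(np.arctan2(D[1,0],D[0,0])).round(2),"lean",np.degrees(D[:2,2]).round(2),"F",np.round(o["contact_force"],2),"M",np.round(o["wrist_torque"],3),"t",o["time_s"]);return t
E
python3 - <<'E'
from h import *
tipnow();gotip([.5865,.131,.075],75)
E
```

```text
tip [0.588  0.1361 0.082 ] yaw 75.02 lean [0.57 2.12] F [-0.07 -0.23 -1.11] M [-0.019  0.037 -0.017] t 9.0
shift cm [-0.14 -0.01  0.69] turn [-0.   -2.2   0.02]
```

Call:
{"op": "jog_arm", "data": {
  "rows": [
    [[-0.14,0,0.2],[0,-2.2,0],1.5],
    [[-0.14,0,0.7],[0,-2.2,0],1.5],
    [[-0.14,0,0.7],[0,-2.2,0],1.5],
    [[-0.14,0,0.7],[0,-2.2,0],1.5],
    [[-0.14,0,0.7],[0,-2.2,0],1.5]
  ]
}}

```text
time_s: 9.62
eef_pos: [0.5865, 0.1301, 0.177]
orientation: [[0.259, 0.966, -0.01], [0.965, -0.259, -0.037], [-0.038, 0.0, -0.999]]
contact_force: [0.7, 0.7, -1.6]
width: 0.0223
```

```bash
python3 - <<'E'
from h import *
t=tipnow()
L=[r.read_camera("scene") for _ in range(6)];im=np.mean([x["img"].astype(float) for x in L],0).mean(2)
print("cols 302..318");print(np.c_[np.arange(186,210),np.round(im[186:210,302:319]).astype(int)])
d=L[0]
print(proj(d,np.array([t,t+[0,0,.018],t+[0,0,.045],[.5865,.131,.062]])).round(1).tolist())
tipnow();gotip([.5865,.131,.065],75)
E
```

```text
tip [0.5867 0.1308 0.075 ] yaw 75.0 lean [0.01 0.01] F [ 0.69  0.67 -1.57] M [ 0.015 -0.01  -0.022] t 9.625
cols 302..318
[[186 128 127 124 119 116 113 102  82  63  63  77  86  85  83  84  84  80]
 [187 132 133 131 128 125 119 104  80  63  69  89 102 104 104 105 104  98]
 [188 134 136 138 139 137 130 111  82  65  77 101 116 120 119 118 116 113]
 [189 120 122 127 131 133 127 108  79  66  82 106 121 125 124 120 117 116]
 [190  94  97 101 106 108 105  91  70  63  77  94 103 107 107 105 102 102]
 [191  79  81  84  86  91  94  84  67  61  70  80  85  86  87  87  86  87]
 [192  76  78  79  83  89  93  85  68  62  70  77  80  81  81  81  81  81]
 [193  76  76  78  81  86  88  79  65  63  71  78  80  80  80  80  80  80]
 [194  76  76  77  78  79  76  68  62  65  74  80  80  81  81  80  80  80]
 [195  76  76  76  75  71  64  59  59  67  76  80  81  80  81  80  80  81]
 [196  76  76  75  73  66  59  55  56  62  70  77  80  81  81  80  80  81]
 [197  77  77  75  71  64  57  54  56  59  67  75  79  81  81  80  80  81]
 [198  79  78  76  72  65  59  57  57  61  68  76  80  81  81  81  81  81]
 [1
[... 350 characters left out ...]
  84  82  81  81  81]
 [204  68  68  74  84  89  89  86  82  76  77  84  88  84  82  81  81  81]
 [205  62  64  75  88  96  97  94  91  85  84  87  85  82  81  81  81  81]
 [206  63  62  67  78  87  91  89  88  86  84  82  78  78  80  81  81  81]
 [207  73  69  64  66  71  75  77  78  76  73  72  74  77  80  81  81  81]
 [208  79  76  70  65  64  66  67  68  68  67  69  74  78  80  81  81  81]
 [209  81  80  77  73  71  70  71  71  70  70  72  76  80  81  81  81  81]]
[[308.6, 200.1], [309.3, 195.5], [310.5, 188.5], [308.2, 203.2]]
tip [0.5866 0.131  0.0749] yaw 75.02 lean [0.01 0.01] F [ 0.02 -0.01 -0.21] M [ 0.077  0.006 -0.022] t 9.925
shift cm [ 0.04 -0.01  0.99] turn [ 0.   -0.01  0.02]
```

Call:
{"op": "jog_arm", "data": {
  "rows": [
    [[0.05,0,0.4],[0,0,0],1.5],
    [[0.05,0,0.7],[0,0,0],1.5],
    [[0.05,0,0.8],[0,0,0],1.5],
    [[0.05,0,0.9],[0,0,0],1.5],
    [[0.05,0,0.9],[0,0,0],1.5]
  ]
}}

```text
time_s: 10.55
eef_pos: [0.5865, 0.1304, 0.1678]
orientation: [[0.258, 0.966, -0.01], [0.965, -0.258, -0.037], [-0.038, -0.0, -0.999]]
contact_force: [-0.9, 0.6, -0.2]
width: 0.0223
```

Call:
{"op": "jog_arm", "data": {
  "rows": [
    [[0,0,0.1],[0,0,0],1.5],
    [[0,0,0.2],[0,0,0],1.5],
    [[0,0,0.2],[0,0,0],1.5]
  ]
}}

```text
time_s: 10.92
eef_pos: [0.5864, 0.1303, 0.1658]
orientation: [[0.258, 0.966, -0.01], [0.965, -0.258, -0.037], [-0.038, -0.0, -0.999]]
contact_force: [-1.0, -1.0, -0.8]
width: 0.0221
```

Call:
{"op": "jog_arm", "data": {
  "rows": [
    [[0,0,0.1],[0,0,0],1.5],
    [[0,0,0.15],[0,0,0],1.5],
    [[0,0,0.15],[0,0,0],1.5]
  ]
}}

```text
time_s: 11.3
eef_pos: [0.5864, 0.1303, 0.1643]
orientation: [[0.258, 0.966, -0.01], [0.965, -0.258, -0.037], [-0.038, -0.0, -0.999]]
contact_force: [-0.1, -0.4, -0.8]
width: 0.0221
```

Call:
{"op": "jog_arm", "data": {
  "rows": [
    [[0,0,0.1],[0,0,0],1.5],
    [[0,0,0.1],[0,0,0],1.5]
  ]
}}

```text
time_s: 11.55
eef_pos: [0.5864, 0.1303, 0.1633]
orientation: [[0.258, 0.966, -0.01], [0.965, -0.258, -0.037], [-0.038, -0.0, -0.999]]
contact_force: [-0.1, 1.0, -0.9]
width: 0.0225
```

Call:
{"op": "jog_arm", "data": {
  "rows": [
    [[0,0,0.1],[0,0,0],1.5],
    [[0,0,0.1],[0,0,0],1.5]
  ]
}}

```text
time_s: 11.8
eef_pos: [0.5863, 0.1302, 0.1623]
orientation: [[0.258, 0.966, -0.01], [0.965, -0.258, -0.037], [-0.038, -0.0, -0.999]]
contact_force: [-0.2, 1.2, -1.0]
width: 0.0224
```

Call:
{"op": "jog_arm", "data": {
  "rows": [
    [[0,0,0.1],[0,0,0],1.5],
    [[0,0,0.1],[0,0,0],1.5]
  ]
}}

```text
time_s: 12.05
eef_pos: [0.5864, 0.1302, 0.1613]
orientation: [[0.258, 0.966, -0.01], [0.965, -0.258, -0.037], [-0.038, -0.0, -0.999]]
contact_force: [0.9, 0.1, -0.9]
width: 0.0225
```

Call:
{"op": "jog_arm", "data": {
  "rows": [
    [[0,0,0.1],[0,0,0],1.5],
    [[0,0,0.1],[0,0,0],1.5]
  ]
}}

```text
time_s: 12.3
eef_pos: [0.5863, 0.1301, 0.1603]
orientation: [[0.258, 0.966, -0.01], [0.965, -0.258, -0.037], [-0.038, -0.0, -0.999]]
contact_force: [-0.2, -0.4, -0.6]
width: 0.0222
```

Call:
{"op": "jog_arm", "data": {
  "rows": [
    [[0,0,0.1],[0,0,0],1.5],
    [[0,0,0.1],[0,0,0],1.5]
  ]
}}

```text
time_s: 12.55
eef_pos: [0.5863, 0.1301, 0.1593]
orientation: [[0.258, 0.966, -0.01], [0.965, -0.258, -0.037], [-0.038, -0.0, -0.999]]
contact_force: [0.7, -0.1, -1.1]
width: 0.0224
```

Call:
{"op": "jog_arm", "data": {
  "rows": [
    [[0,0,0.1],[0,0,0],1.5],
    [[0,0,0.1],[0,0,0],1.5]
  ]
}}

```text
time_s: 12.8
eef_pos: [0.5864, 0.1301, 0.1584]
orientation: [[0.258, 0.966, -0.01], [0.965, -0.258, -0.037], [-0.038, 0.0, -0.999]]
contact_force: [0.5, 0.4, -1.2]
width: 0.0222
```

Call:
{"op": "jog_arm", "data": {
  "rows": [
    [[0,0,0.1],[0,0,0],1.5],
    [[0,0,0.1],[0,0,0],1.5]
  ]
}}

```text
time_s: 13.05
eef_pos: [0.5868, 0.1301, 0.1581]
orientation: [[0.258, 0.966, -0.009], [0.965, -0.259, -0.037], [-0.038, 0.001, -0.999]]
contact_force: [-1.3, 0.3, 4.1]
width: 0.0223
```

Call:
{"op": "jog_arm", "data": {
  "rows": [
    [[0,0,0.08],[0,0,0],1.5],
    [[0,0,0.08],[0,0,0],1.5]
  ]
}}

```text
time_s: 13.3
eef_pos: [0.5872, 0.13, 0.158]
orientation: [[0.259, 0.966, -0.008], [0.965, -0.259, -0.036], [-0.037, 0.001, -0.999]]
contact_force: [-1.9, -0.8, 8.8]
width: 0.0225
```

Call:
{"op": "jog_arm", "data": {
  "rows": [
    [[0,0,-0.08],[0,0,0],1.5],
    [[0,0.15,-0.08],[0,0,0],1.5],
    [[0,0.3,-0.08],[0,0,0],1.5]
  ]
}}

```text
time_s: 13.68
eef_pos: [0.5889, 0.1295, 0.1579]
orientation: [[0.258, 0.966, -0.011], [0.965, -0.258, -0.036], [-0.038, -0.001, -0.999]]
contact_force: [-3.5, -0.0, 8.4]
width: 0.0228
```

Call:
{"op": "jog_arm", "data": {
  "rows": [
    [[0,-0.2,0],[0,0,0],1.5],
    [[0,-0.4,0],[0,0,0],1.5],
    [[0,-0.6,0],[0,0,0],1.5]
  ]
}}

```text
time_s: 14.05
eef_pos: [0.5848, 0.1307, 0.1581]
orientation: [[0.259, 0.966, -0.007], [0.965, -0.259, -0.037], [-0.037, 0.003, -0.999]]
contact_force: [1.7, -0.6, 4.6]
width: 0.0221
```

Call:
{"op": "jog_arm", "data": {
  "rows": [
    [[0,-0.15,0],[0,0,0],1.5],
    [[0,-0.3,0],[0,0,0],1.5]
  ]
}}

```text
time_s: 14.3
eef_pos: [0.5821, 0.1315, 0.1581]
orientation: [[0.259, 0.966, -0.007], [0.965, -0.259, -0.037], [-0.037, 0.003, -0.999]]
contact_force: [2.6, 0.1, 6.1]
width: 0.0225
```

```bash
python3 - <<'E'
from h import *
t=tipnow()
L=[r.read_camera("scene") for _ in range(6)];im=np.mean([x["img"].astype(float) for x in L],0);d=L[0]
print(proj(d,np.array([t,t+[0,0,.018],[.5865,.131,.062]])).round(1).tolist())
u,v=308,195
cv2.imwrite("pics/j.png",cv2.resize(np.clip(im[v-20:v+20,u-20:u+20]*2,0,255).astype(np.uint8),(560,560),interpolation=cv2.INTER_CUBIC))
E
```

```text
tip [0.5826 0.1323 0.056 ] yaw 75.0 lean [0.19 0.02] F [2.63 0.07 6.12] M [-0.03  -1.115 -0.015] t 14.3
[[308.3, 203.5], [309.0, 199.1], [308.2, 203.2]]
```

View pics/j.png

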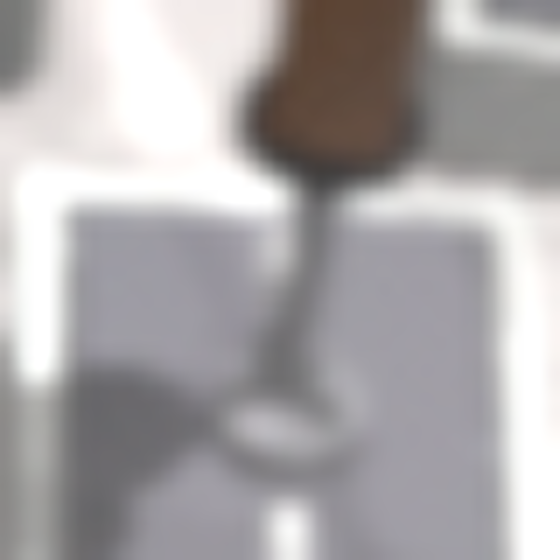

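Call:
{"op": "jog_arm", "data": {
  "rows": [
    [[0,0.2,0],[0,0,0],1.5],
    [[0,0.4,0],[0,0,0],1.5],
    [[0,0.6,0],[0,0,0],1.5]
  ]
}}

```text
time_s: 14.98
eef_pos: [0.5857, 0.1309, 0.1579]
orientation: [[0.258, 0.966, -0.011], [0.965, -0.258, -0.036], [-0.038, -0.002, -0.999]]
contact_force: [-1.3, 0.8, 10.4]
width: 0.0223
```

```bash
python3 - <<'E'
from h import *
t=tipnow()
E
```

```text
tip [0.5858 0.1317 0.0559] yaw 75.04 lean [-0.08  0.07] F [-1.33  0.8  10.37] M [0.103 0.625 0.042] t 14.975
```

Call:
{"op": "jog_arm", "data": {
  "rows": [
    [[0,0,0.02],[0.2,0,5],1.5],
    [[0,0,0.02],[0.4,0,10],1.5]
  ]
}}

```text
time_s: 15.22
eef_pos: [0.586, 0.1309, 0.1579]
orientation: [[0.424, 0.905, -0.017], [0.905, -0.425, -0.033], [-0.037, -0.002, -0.999]]
contact_force: [-0.1, 0.7, 10.2]
width: 0.0221
```

```bash
python3 - <<'E'
from h import *
t=tipnow()
E
```

```text
tip [0.5862 0.1317 0.0559] yaw 64.87 lean [-0.06  0.09] F [-0.13  0.71 10.15] M [0.104 0.183 0.008] t 15.225
```

Call:
{"op": "jog_arm", "data": {
  "rows": [
    [[0,0,0.03],[0.2,0,4],1.5],
    [[0,0,0.03],[0.3,0,8],1.5]
  ]
}}

```text
time_s: 15.48
eef_pos: [0.5864, 0.131, 0.1579]
orientation: [[0.546, 0.838, -0.021], [0.837, -0.546, -0.031], [-0.037, -0.001, -0.999]]
contact_force: [-0.2, -0.3, 12.6]
width: 0.0222
```

```bash
python3 - <<'E'
from h import *
t=tipnow()
E
```

```text
tip [0.5868 0.1317 0.0559] yaw 56.9 lean [-0.    0.09] F [-0.18 -0.3  12.58] M [ 0.152  0.18  -0.019] t 15.475
```

Call:
{"op": "jog_arm", "data": {
  "rows": [
    [[0,0,0],[0.2,0,5],1.5],
    [[0,0,0],[0.3,0,10],1.5]
  ]
}}

```text
time_s: 15.72
eef_pos: [0.5861, 0.1311, 0.1576]
orientation: [[0.683, 0.73, -0.026], [0.729, -0.684, -0.027], [-0.037, -0.0, -0.999]]
contact_force: [1.0, 1.3, 8.2]
width: 0.022
```

```bash
python3 - <<'E'
from h import *
t=tipnow();print(r.get_obs()["wrist_torque"],tipnow())
E
```

```text
tip [0.5867 0.1317 0.0556] yaw 46.87 lean [0.04 0.05] F [0.97 1.28 8.17] M [ 0.377 -0.012  0.039] t 15.725
tip [0.5867 0.1317 0.0556] yaw 46.87 lean [0.04 0.05] F [0.97 1.28 8.17] M [ 0.377 -0.012  0.039] t 15.725
[ 0.37697185 -0.01164263  0.0391196 ] [0.58667803 0.13174914 0.05557625]
```

Call:
{"op": "jog_arm", "data": {
  "rows": [
    [[0,0,0.07],[0,0,0],1.5],
    [[0,0,0.1],[0.2,0,5],1.5]
  ]
}}

```text
time_s: 15.98
eef_pos: [0.5863, 0.1312, 0.157]
orientation: [[0.744, 0.668, -0.028], [0.668, -0.744, -0.024], [-0.037, -0.0, -0.999]]
contact_force: [-0.6, 0.7, 10.7]
width: 0.022
```

```bash
python3 - <<'E'
from h import *
t=tipnow()
E
```

```text
tip [0.5869 0.1318 0.055 ] yaw 41.92 lean [0.05 0.08] F [-0.58  0.67 10.73] M [0.292 0.168 0.085] t 15.975
```

Call:
{"op": "jog_arm", "data": {
  "rows": [
    [[0,0,0.04],[0.1,0,3],1.5],
    [[0,0,0.07],[0.2,0,6],1.5]
  ]
}}

```text
time_s: 16.23
eef_pos: [0.5863, 0.1313, 0.1564]
orientation: [[0.809, 0.587, -0.03], [0.586, -0.81, -0.021], [-0.037, -0.0, -0.999]]
contact_force: [-1.0, 1.0, 13.0]
width: 0.0224
```

Call:
{"op": "jog_arm", "data": {
  "rows": [
    [[0,0,0.03],[0.1,0,3],1.5],
    [[0,0,0.06],[0.2,0,6],1.5]
  ]
}}

```text
time_s: 16.48
eef_pos: [0.5863, 0.1314, 0.1559]
orientation: [[0.866, 0.499, -0.032], [0.499, -0.867, -0.018], [-0.037, 0.0, -0.999]]
contact_force: [-0.4, 0.9, 13.5]
width: 0.0222
```

Call:
{"op": "jog_arm", "data": {
  "rows": [
    [[0,0,0.02],[0.1,0,3],1.5],
    [[0,0,0.045],[0.2,0,6],1.5],
    [[0,0,0.07],[0.3,0,9],1.5]
  ]
}}

```text
time_s: 16.85
eef_pos: [0.5863, 0.1316, 0.1551]
orientation: [[0.933, 0.357, -0.034], [0.357, -0.934, -0.013], [-0.036, 0.0, -0.999]]
contact_force: [0.1, 1.6, 14.0]
width: 0.0222
```

Call:
{"op": "jog_arm", "data": {
  "rows": [
    [[0,0,0.02],[0.1,0,3],1.5],
    [[0,0,0.045],[0.2,0,6],1.5],
    [[0,0,0.07],[0.3,0,9],1.5]
  ]
}}

```text
time_s: 17.23
eef_pos: [0.5863, 0.1317, 0.1543]
orientation: [[0.978, 0.207, -0.035], [0.207, -0.978, -0.008], [-0.036, 0.001, -0.999]]
contact_force: [-0.5, 2.6, 12.7]
width: 0.0224
```

```bash
python3 - <<'E'
from h import *
t=tipnow()
E
```

```text
tip [0.5873 0.1319 0.0523] yaw 11.93 lean [ 0.13 -0.01] F [-0.5   2.57 12.66] M [0.706 0.204 0.043] t 17.225
```

Call:
{"op": "jog_arm", "data": {
  "rows": [
    [[0,-0.03,0.025],[0.1,0,3],1.5],
    [[0,-0.06,0.05],[0.2,0,6],1.5],
    [[0,-0.08,0.075],[0.3,0,9],1.5]
  ]
}}

```text
time_s: 17.6
eef_pos: [0.5863, 0.1324, 0.1536]
orientation: [[0.998, 0.051, -0.036], [0.051, -0.999, -0.003], [-0.036, 0.001, -0.999]]
contact_force: [0.6, 1.5, 11.9]
width: 0.0221
```

Call:
{"op": "jog_arm", "data": {
  "rows": [
    [[0,0,0.025],[0.1,0,3],1.5],
    [[0,0,0.05],[0.2,0,6],1.5],
    [[0,0,0.07],[0.3,0,9],1.5]
  ]
}}

```text
time_s: 17.98
eef_pos: [0.5864, 0.1324, 0.1528]
orientation: [[0.994, -0.106, -0.035], [-0.106, -0.994, 0.002], [-0.035, 0.001, -0.999]]
contact_force: [1.3, 1.7, 11.5]
width: 0.0224
```

```bash
python3 - <<'E'
from h import *
t=tipnow()
E
```

```text
tip [0.5874 0.1322 0.0508] yaw -6.08 lean [ 0.16 -0.1 ] F [ 1.33  1.67 11.54] M [ 0.643 -0.017  0.055] t 17.975
```

Call:
{"op": "jog_arm", "data": {
  "rows": [
    [[0,-0.02,0.025],[0.1,0,3],1.5],
    [[0,-0.04,0.05],[0.2,0,6],1.5],
    [[0,-0.04,0.05],[0.2,0,6],1.5]
  ]
}}

```text
time_s: 18.35
eef_pos: [0.5864, 0.1328, 0.1522]
orientation: [[0.977, -0.208, -0.035], [-0.208, -0.978, 0.006], [-0.035, 0.002, -0.999]]
contact_force: [0.5, 2.4, 11.1]
width: 0.0224
```

```bash
python3 - <<'E'
from h import *
t=tipnow()
E
```

```text
tip [0.5874 0.1324 0.0502] yaw -12.02 lean [ 0.16 -0.14] F [ 0.48  2.35 11.15] M [ 0.587 -0.092  0.073] t 18.35
```

Call:
{"op": "jog_arm", "data": {
  "rows": [
    [[0,-0.02,0.02],[0.1,0,2],1.5],
    [[0,-0.03,0.04],[0.1,0,4],1.5],
    [[0,-0.03,0.04],[0.1,0,4],1.5]
  ]
}}

```text
time_s: 18.73
eef_pos: [0.5866, 0.1331, 0.1519]
orientation: [[0.961, -0.276, -0.034], [-0.276, -0.961, 0.007], [-0.035, 0.003, -0.999]]
contact_force: [0.1, 1.9, 11.4]
width: 0.0222
```

```bash
python3 - <<'E'
from h import *
t=tipnow()
E
```

```text
tip [0.5875 0.1325 0.0499] yaw -16.02 lean [ 0.16 -0.19] F [ 0.11  1.94 11.42] M [ 0.586 -0.106  0.059] t 18.725
```

Call:
{"op": "jog_arm", "data": {
  "rows": [
    [[0,-0.02,0.025],[0.1,0,3],1.5],
    [[0,-0.03,0.05],[0.2,0,6],1.5],
    [[0,-0.03,0.05],[0.2,0,6],1.5]
  ]
}}

```text
time_s: 19.1
eef_pos: [0.5867, 0.1333, 0.1514]
orientation: [[0.926, -0.375, -0.033], [-0.375, -0.927, 0.01], [-0.034, 0.003, -0.999]]
contact_force: [-0.1, 2.3, 11.2]
width: 0.0223
```

```bash
python3 - <<'E'
from h import *
t=tipnow()
E
```

```text
tip [0.5876 0.1326 0.0494] yaw -22.04 lean [ 0.15 -0.23] F [-0.13  2.29 11.17] M [ 0.546 -0.156  0.001] t 19.1
```

Call:
{"op": "jog_arm", "data": {
  "rows": [
    [[0,0,0.015],[0.1,0,1.5],1.5],
    [[0,0,0.025],[0.1,0,3],1.5],
    [[0,0,0.025],[0.1,0,3],1.5]
  ]
}}

```text
time_s: 19.48
eef_pos: [0.5867, 0.1333, 0.1511]
orientation: [[0.906, -0.423, -0.032], [-0.423, -0.906, 0.012], [-0.034, 0.003, -0.999]]
contact_force: [-0.1, 2.1, 11.2]
width: 0.022
```

```bash
python3 - <<'E'
from h import *
t=tipnow()
L=[r.read_camera("scene") for _ in range(6)];im=np.mean([x["img"].astype(float) for x in L],0)
u,v=308,200
cv2.imwrite("pics/k.png",cv2.resize(np.clip(im[v-20:v+20,u-20:u+20]*2,0,255).astype(np.uint8),(560,560),interpolation=cv2.INTER_CUBIC))
E
```

```text
tip [0.5876 0.1326 0.0491] yaw -25.02 lean [ 0.15 -0.24] F [-0.06  2.15 11.23] M [ 0.559 -0.194  0.004] t 19.475
```

View pics/k.png

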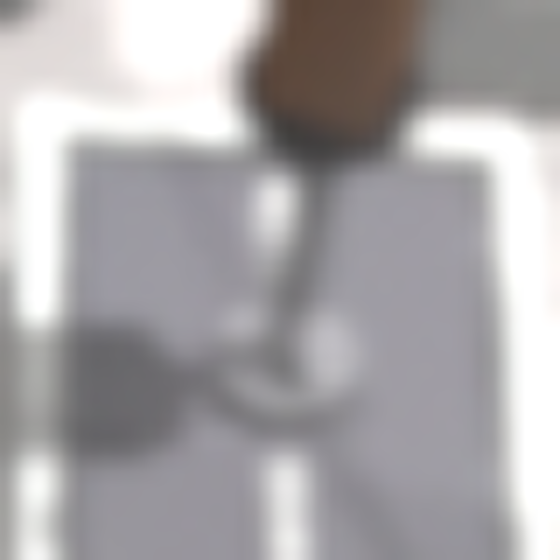

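Call:
{"op": "jog_arm", "data": {
  "rows": [
    [[0,0,0.01],[0.05,0,1],1.5],
    [[0,0,0.017],[0.1,0,2],1.5],
    [[0,0,0.017],[0.1,0,2],1.5]
  ]
}}

```text
time_s: 20.15
eef_pos: [0.5868, 0.1333, 0.1511]
orientation: [[0.89, -0.454, -0.031], [-0.454, -0.891, 0.014], [-0.034, 0.002, -0.999]]
contact_force: [1.1, 1.9, 11.6]
width: 0.0221
```

```bash
python3 - <<'E'
from h import *
o=r.get_obs();print(o["eef_pos"].round(5));t=tipnow();print(t)
E
```

```text
[0.58676 0.13332 0.15107]
tip [0.5877 0.1326 0.0491] yaw -27.01 lean [ 0.17 -0.21] F [ 1.11  1.92 11.56] M [ 0.595 -0.178  0.105] t 20.15
[0.58771196 0.13261686 0.04905907]
```

Call:
{"op": "jog_arm", "data": {
  "rows": [
    [[0,0,0],[0.05,0,1],1.5],
    [[0,0,0],[0.1,0,2],1.5],
    [[0,0,0],[0.1,0,2],1.5]
  ]
}}

```text
time_s: 20.52
eef_pos: [0.5868, 0.1333, 0.1511]
orientation: [[0.874, -0.485, -0.03], [-0.485, -0.874, 0.015], [-0.034, 0.001, -0.999]]
contact_force: [0.5, 2.5, 12.0]
width: 0.0223
```

```bash
python3 - <<'E'
from h import *
o=r.get_obs();print(o["eef_pos"].round(5));t=tipnow()
E
```

```text
[0.58677 0.13327 0.15107]
tip [0.5877 0.1326 0.0491] yaw -29.01 lean [ 0.18 -0.19] F [ 0.53  2.49 11.95] M [ 0.522 -0.139  0.09 ] t 20.525
```

Sink has stopped while the torque stays up, so the screw is at its hard stop. I'll unwind within the slack and lift out.

Call:
{"op": "jog_arm", "data": {
  "rows": [
    [[0,0,0],[-0.3,0,-6],1.5],
    [[0,0,0],[-0.5,0,-13],1.5],
    [[0,0,-0.3],[-0.5,0,-13],1.5],
    [[0.02,0,-0.7],[-0.5,0,-13],1.5],
    [[0.05,0,-1.5],[-0.5,0,-13],1.5],
    [[0.1,0,-4],[-0.5,0,-13],1.5],
    [[0.3,0,-8],[-0.5,0,-13],1.5],
    [[0.3,0,-9],[-0.5,0,-13],1.5],
    [[0.3,0,-9],[-0.5,0,-13],1.5]
  ]
}}

```text
time_s: 21.65
eef_pos: [0.5912, 0.129, 0.2397]
orientation: [[0.96, -0.276, -0.035], [-0.276, -0.961, 0.005], [-0.035, 0.005, -0.999]]
contact_force: [-0.2, -0.4, -2.3]
width: 0.0221
```

```bash
python3 - <<'E'
from h import *
t=tipnow();cr=[]
for c,(u,v) in (("scene",(308,205)),("top",(210,194))):
    L=[r.read_camera(c) for _ in range(6)];im=np.mean([x["img"].astype(float) for x in L],0);d=L[0]
    print(c,proj(d,np.array([t,t+[0,0,.018],t+[0,0,.06]])).round(1).tolist())
    if c=="scene": np.save("lift.npy",im);cr.append(cv2.resize(np.clip(im[v-52:v+20,u-18:u+18]*2,0,255).astype(np.uint8),(300,600),interpolation=cv2.INTER_CUBIC))
    else: cr.append(cv2.resize(np.clip(im[v-25:v+25,u-18:u+18]*1.5,0,255).astype(np.uint8),(432,600),interpolation=cv2.INTER_CUBIC))
cv2.imwrite("pics/l.png",np.hstack(cr))
E
```

```text
tip [0.5921 0.1282 0.1377] yaw -16.05 lean [ 0.08 -0.34] F [-0.15 -0.36 -2.31] M [-0.005 -0.031 -0.006] t 21.65
scene [[310.4, 185.3], [311.2, 180.4], [313.1, 168.1]]
top [[207.0, 189.0], [206.2, 188.1], [204.1, 185.9]]
```

View pics/l.png

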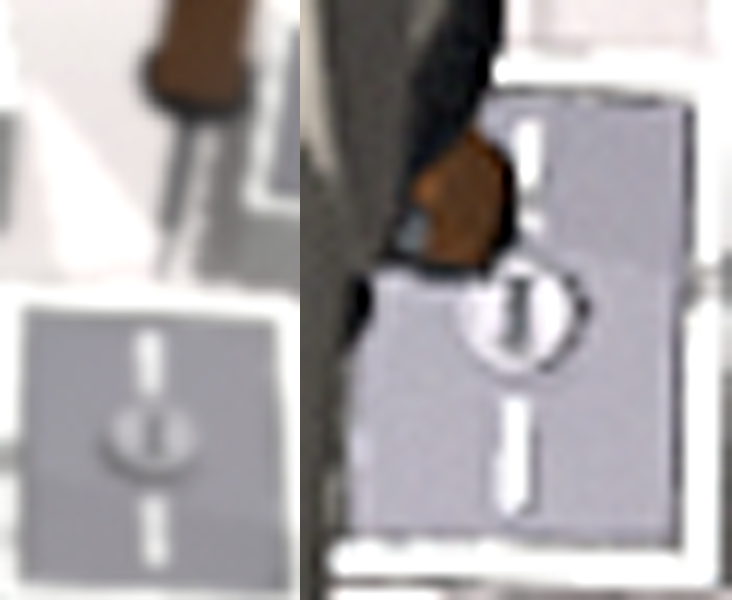

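The slot is in line with both ridges in both views: top slot at (518,315) in the crop, ridges above and below. Next is the return to the stand.

```bash
python3 - <<'E'
from h import *
gotip([.540,-.146,.125],20)
E
```

```text
shift cm [ 2.63 27.9   1.33] turn [ -1.02  -0.09 -36.02]
```

Call:
{"op": "jog_arm", "data": {
  "rows": [
    [[0.5,5,0],[-0.2,0,-8],1.5],
    [[1,10,0],[-0.4,0,-16],1.5],
    [[1.6,16,0],[-0.6,0,-24],1.5],
    [[2.1,21,0],[-0.8,0,-30],1.5],
    [[2.5,25,0.5],[-1,-0.1,-36],1.5],
    [[2.6,27.9,1],[-1,-0.1,-36],1.5],
    [[2.6,27.9,1.3],[-1,-0.1,-36],1.5],
    [[2.6,27.9,1.3],[-1,-0.1,-36],1.5],
    [[2.6,27.9,1.3],[-1,-0.1,-36],1.5],
    [[2.6,27.9,1.3],[-1,-0.1,-36],1.5]
  ]
}}

```text
time_s: 23.5
eef_pos: [0.5395, -0.1451, 0.2274]
orientation: [[0.939, 0.343, -0.036], [0.343, -0.939, -0.013], [-0.038, -0.0, -0.999]]
contact_force: [-0.1, -0.4, -1.3]
width: 0.0221
```

```bash
python3 - <<'E'
from h import *
t=tipnow()
L=[r.read_camera("scene") for _ in range(6)];im=np.mean([x["img"].astype(float) for x in L],0);d=L[0]
print(proj(d,np.array([t,t+[0,0,.018],t+[0,0,.06],[.5396,-.1459,.085]])).round(1).tolist())
u,v=202,178
cv2.imwrite("pics/m.png",cv2.resize(np.clip(im[v-25:v+25,u-20:u+20]*1.7,0,255).astype(np.uint8),(480,600),interpolation=0))
gotip([.540,-.146,.07],20)
E
```

```text
tip [ 0.5402 -0.1448  0.1254] yaw 20.08 lean [0.01 0.03] F [-0.09 -0.41 -1.27] M [ 0.013 -0.039 -0.01 ] t 23.5
[[201.5, 172.7], [200.7, 167.7], [198.8, 155.6], [202.7, 183.2]]
shift cm [0.22 0.03 5.53] turn [-0.02 -0.01 -0.01]
```

View pics/m.png

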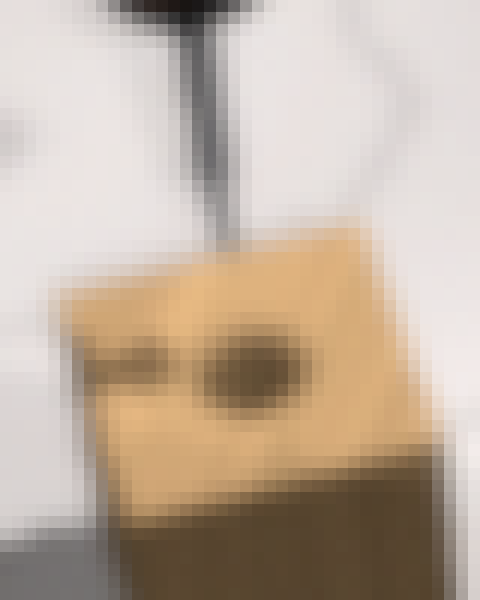

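Call:
{"op": "jog_arm", "data": {
  "rows": [
    [[0,-0.2,0],[0,0,0],1.5],
    [[0.06,-0.2,1.5],[0,0,0],1.5],
    [[0.12,-0.2,3],[0,0,0],1.5],
    [[0.2,-0.2,5],[0,0,0],1.5],
    [[0.26,-0.2,7],[0,0,0],1.5],
    [[0.26,-0.2,7],[0,0,0],1.5]
  ]
}}

```text
time_s: 24.55
eef_pos: [0.5374, -0.1438, 0.1553]
orientation: [[0.939, 0.342, -0.039], [0.342, -0.94, -0.013], [-0.041, -0.001, -0.999]]
contact_force: [0.5, -0.8, -0.2]
width: 0.0225
```

```bash
python3 - <<'E'
from h import *
t=tipnow()
E
```

```text
tip [ 0.5378 -0.1436  0.0533] yaw 19.98 lean [-0.16  0.02] F [ 0.45 -0.83 -0.17] M [ 0.039 -0.146  0.019] t 24.55
```

Call:
{"op": "jog_arm", "data": {
  "rows": [
    [[0.12,0,1],[0,0,0],1.5],
    [[0.2,0,2],[0,0,0],1.5],
    [[0.25,0,3],[0,0,0],1.5],
    [[0.27,0,3.7],[0,0,0],1.5],
    [[0.27,0,3.9],[0,0,0],1.5],
    [[0.27,0,3.9],[0,0,0],1.5]
  ]
}}

```text
time_s: 25.3
eef_pos: [0.5395, -0.1439, 0.1183]
orientation: [[0.939, 0.342, -0.036], [0.341, -0.94, -0.013], [-0.038, -0.0, -0.999]]
contact_force: [0.3, 0.1, -0.9]
width: 0.0222
```

Call:
{"op": "jog_arm", "data": {
  "rows": [
    [[0,0,0.1],[0,0,0],1.5],
    [[0,0,0.2],[0,0,0],1.5],
    [[0,0,0.2],[0,0,0],1.5]
  ]
}}

```text
time_s: 25.68
eef_pos: [0.5394, -0.1438, 0.1163]
orientation: [[0.939, 0.342, -0.036], [0.342, -0.94, -0.013], [-0.038, -0.0, -0.999]]
contact_force: [0.0, -0.4, -0.2]
width: 0.0219
```

Call:
{"op": "jog_arm", "data": {
  "rows": [
    [[0,0,0.1],[0,0,0],1.5],
    [[0,0,0.1],[0,0,0],1.5]
  ]
}}

```text
time_s: 25.92
eef_pos: [0.5393, -0.1438, 0.1152]
orientation: [[0.939, 0.342, -0.036], [0.342, -0.94, -0.013], [-0.038, -0.0, -0.999]]
contact_force: [1.0, 0.1, -1.6]
width: 0.0221
```

Call:
{"op": "jog_arm", "data": {
  "rows": [
    [[0,0,0.1],[0,0,0],1.5],
    [[0,0,0.2],[0,0,0],1.5],
    [[0,0,0.2],[0,0,0],1.5]
  ]
}}

```text
time_s: 26.3
eef_pos: [0.5392, -0.1439, 0.1131]
orientation: [[0.939, 0.342, -0.036], [0.342, -0.94, -0.013], [-0.039, -0.0, -0.999]]
contact_force: [0.8, -0.6, -1.0]
width: 0.0224
```

Call:
{"op": "jog_arm", "data": {
  "rows": [
    [[0,0,0.1],[0,0,0],1.5],
    [[0,0,0.1],[0,0,0],1.5]
  ]
}}

```text
time_s: 26.55
eef_pos: [0.5393, -0.1439, 0.1123]
orientation: [[0.939, 0.342, -0.036], [0.341, -0.94, -0.013], [-0.038, -0.0, -0.999]]
contact_force: [0.5, -0.3, -1.5]
width: 0.0221
```

Call:
{"op": "jog_arm", "data": {
  "rows": [
    [[0,0,0.1],[0,0,0],1.5],
    [[0,0,0.1],[0,0,0],1.5]
  ]
}}

```text
time_s: 26.8
eef_pos: [0.5394, -0.1442, 0.1121]
orientation: [[0.939, 0.341, -0.036], [0.341, -0.94, -0.012], [-0.038, -0.0, -0.999]]
contact_force: [-2.0, -0.0, 6.7]
width: 0.0225
```

Call:
{"op": "jog_arm", "data": {
  "rows": [
    [[0,0,0.05],[0,0,0],1.5],
    [[0,0,0.05],[0,0,0],1.5]
  ]
}}

```text
time_s: 27.05
eef_pos: [0.5395, -0.1443, 0.112]
orientation: [[0.939, 0.341, -0.035], [0.341, -0.94, -0.012], [-0.037, -0.001, -0.999]]
contact_force: [-3.8, 1.3, 11.4]
width: 0.0222
```

Call:
{"op": "jog_arm", "data": {
  "rows": [
    [[0,0,-0.13],[0,0,0],1.5],
    [[0,0,-0.13],[0,0,0],3],
    [[0,0,-0.13],[0,0,0],5],
    [[0,0,-0.13],[0,0,0],5.5],
    [[0,0,-0.13],[0,0,0],5.5],
    [[0,0,-0.13],[0,0,0],5.5],
    [[-0.1,0,-3],[0,0,0],5.5],
    [[-0.3,0,-8],[0,0,0],5.5],
    [[-0.5,0,-14],[0,0,0],5.5],
    [[-0.5,10,-14],[0,0,0],5.5],
    [[-0.5,16,-14],[0,0,0],5.5],
    [[-0.5,16,-14],[0,0,0],5.5],
    [[-0.5,16,-14],[0,0,0],5.5]
  ]
}}

```text
time_s: 28.68
eef_pos: [0.5934, -0.2977, 0.2504]
orientation: [[0.941, 0.338, -0.037], [0.337, -0.941, -0.015], [-0.04, 0.001, -0.999]]
contact_force: [-0.3, 0.5, 0.3]
width: 0.0554
```

```bash
python3 - <<'E'
from h import *
cr=[]
for c,(u,v) in (("scene",(260,200)),("top",(230,200))):
    L=[r.read_camera(c) for _ in range(4)];im=np.mean([x["img"].astype(float) for x in L],0)
    cr.append(cv2.resize(np.clip(im[v-90:v+90,u-120:u+120]*(1.8 if c=="scene" else 1.2),0,255).astype(np.uint8),(720,300) if 0 else (400,300),interpolation=cv2.INTER_CUBIC))
    if c=="scene":z=np.clip(im[155:205,180:230]*2,0,255).astype(np.uint8)
    else:
        y=np.clip(im[169:219,185:235]*1.5,0,255).astype(np.uint8)
b=np.hstack([cv2.resize(k,(400,300),interpolation=cv2.INTER_CUBIC) for k in(z,y)])
cv2.imwrite("pics/n.png",np.vstack([np.hstack(cr),b]));print(r.get_obs()["time_s"],r.get_obs()["eef_pos"])
E
```

```text
29.075 [ 0.59443749 -0.29305525  0.25099613]
```

```bash
python3 - <<'E'
from h import *
ds=[r.read_camera(c) for c in("scene","top")]
for c,x in(("scene",(200,172)),("top",(308,209))):
    print(c,[(round(m["conf"],2),np.round(m["xy"],1).tolist(),int(m["region"].sum())) for m in r.masks_of(c,"driver")])
m=near("scene","driver",(200,172));print(fit(ds[:1],[m],[.54,-.146],(.024,.024,.09,.172)))
a=np.load("scene.npy").mean(2);b=ds[0]["img"].astype(float).mean(2)
print("before\n",a[156:186:3,188:214:2].round().astype(int),"\nafter\n",b[156:186:3,188:214:2].round().astype(int))
g=np.mean([r.read_camera("top")["img"].astype(float) for _ in range(6)],0).mean(2);v,u=np.mgrid[0:384,0:512]
print(g[188:203,203:219].round().astype(int))
M=np.hypot(u-209.2,v-195)<3.6;w=np.clip(135-g,0,None)*M
c=[(w*u).sum()/w.sum(),(w*v).sum()/w.sum()];C=np.cov(np.array([u[M],v[M]]),aweights=w[M]);e=np.linalg.eigh(C)[1][:,1]
p=ray(ds[1],c,.053);q=ray(ds[1],np.array(c)+3*e,.053);print(c,"slot",np.degrees(np.arctan2(*(q-p)[1::-1]))%180,r.get_obs()["contact_force"])
E
```

```text
scene [(0.82, [200.8, 173.1], 314)]
top [(0.75, [228.7, 140.4], 207), (0.68, [310.1, 208.1], 131)]
(array([ 0.54335562, -0.14357404, -1.28220224]), [np.float64(0.900725467735777)])
before
 [[128 128 128 126 117 113 113 122 128 129 128 124 121]
 [129 128 117  82  34  19  22  61 115 128 128 127 125]
 [129 125 112  56  18  16  19  40  83 122 127 128 126]
 [129 126 116  68  38  39  32  30  58 117 127 127 124]
 [129 128 122  88  30  27  27  27  45 103 126 125 121]
 [129 129 125  98  38  26  26  27  37  88 116 113 120]
 [127 125 122 107  53  25  27  28  31  64  94  98 105]
 [105  99  94  90  57  25  27  28  29  53  91  96  97]
 [ 86  76  67  69  54  24  28  29  28  36  72  93  95]
 [ 75  52  54  55  33  18  27  27  26  24  53  90  95]] 
after
 [[134 135 135 132 124 102  97 114 131 135 134 131 127]
 [135 134 128 100  42  21  19  33 100 133 135 134 131]
 [136 135 127 100  41  25  22  34  72 125 134 134 133]
 [136 136 130 108  53  36  31  30  45 108 133 133 130]
 [136 136 134 121  67  29  29  28  38  99 133 131 128]
 [136 135 135 124  85  32  25  30  33  78 119 119 126]
 [133 131 129 123  95 
[... 627 characters left out ...]
 77  57 130 152 159 106  36  95 122 120]
 [106 105 122 134 144 138  87  66 128 149 156 107  56  92 118 120]
 [106 105 116 134 142 128  84  72 124 148 143  85  82 108 116 120]
 [107 105 101 133 137 109  77  89 121 143 109  61  92 107 116 120]
 [106 108 106 108 134 132 111 105 124 119  77  83 106 106 115 121]
 [108 107 107 101  99 121 127 118  99  66  82 103 106 106 112 118]
 [106 109 106 108 102  98  96  96  99 100 101 101 105 107 104 115]
 [109 107 108 106 107 111 109 105 103 102 101 104 107 106 106 115]
 [107 108 108 106 105 123 155 143 114 107 108 108 107 107 107 112]]
[np.float64(209.6034160178647), np.float64(194.65707043273582)] slot 176.38894725715477 [0.28045831 0.0935379  1.18400326]
```

```bash
python3 -c "
from bench import r
print(r.get_obs()['time_s'],r.hand_in())"
```

```text
the job is handed in; nothing more can be done
29.625 None
```

I drove the screw on the middle-sized chime to its hard stop, put the screwdriver back in its stand, and handed the job in at 29.6 s of the 72 s allowed.

**Screw:** The last check gave the slot at about -3.6° in the world frame, and the chime fit also gave -3.6°. At the end the sinking had stopped and the torque stayed up. That suggests the hard stop, 2° past the ridges, which is within what the camera measurement can resolve.

**Pressing force:** Once the screw was turning, the readings between moves were about 8 to 14 N. Allowing about 1 N for the driver's weight, that is roughly 9 to 15 N of real push. I did not see the force during the moves themselves.

**Stand:** When I lowered the driver, its collar met the stand at the same height as when I picked it up. The driver mask fits upright in the stand, a few millimetres from its first fitted position, within the play of the hole. The gripper is open and clear of everything.

**What went wrong or was not checked:**
- The driver leaned about 2° in the grip, so I tilted the hand to compensate.
- A sideways probe of the slot was ambiguous at first. The screw's sinking and the torque then showed the blade was seated.
- The turning lag came out at about 23°, against the 12° of slot play I had reckoned with.
- The limit of 12 viewed pictures was reached before the last look, so the final checks are numerical only.
- I did not re-measure the tin, bell, paperweight or glasses. No path I chose went near them.

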